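# Put the air back on at the packing bench

## Robot

A 6-joint arm with a two-finger parallel gripper is mounted at the origin on the work surface. World frame = base frame: x ahead of the robot, y to its left, z up, the work surface at z = 0. Lengths are in m, angles in rad, forces in N, time in s.
With the tool pointing down it reaches from about 0.275 to 0.85 m from the base axis. Payload 5.2 kg.
Tool frame: the origin (TCP) lies midway between the tips of the shut fingers; the grasp point (between the pads) lies 19 mm behind it (hold_point_z is the distance from the TCP to the grasp point, in m); z points along the fingers, y is the direction in which the jaws open and shut (so a half turn about z gives the same grasp; the last joint's range is limited). The gripper opens to 85 mm and grips with 20 to 120 N. Pads are 22 mm wide; open, the fingers measure 114 mm over their backs; the gripper's body (76 mm by 85 mm) begins 54 mm behind the grasp point. The pads swing forward as they close: fully open they stand 13 mm farther back than shut.
Start: joints at [-1.545, 0.259, 1.535, -0, 1.348, -0.203], TCP at [0.125, -0.536, 0.231] pointing down, gripper open.
Joint ranges: [-3.14, 3.14], [-0.91, 2.08], [0.19, 2.58], [-1.22, 4.36], [0.22, 2.71], [-3.12, 3.12]. Speed limits (rad/s): [2.57, 2.57, 3.14, 3.14, 3.14, 3.14].

## Interface

Orientations are given as a unit quaternion [w, x, y, z].
In Python, from cell import * gives the robot as it stands. The module is installed in compiled form; this text tells all that it offers.
- The arm moves only by the shell command python3 -m creep 'ROWS' [OPENING] [FORCE]. ROWS is JSON, a list of rows, each a list of 2 entries, a list of its own where there are three numbers: the shift along the world's x, y, z in cm, then the turn about the world's z in rad. A call has 1 to 8 rows; each row is the pose to reach, as a shift and turn from the pose measured when the call began; what a row does not reach only later rows make up. A row lasts 1/8 s, in which the tool goes at most 62.5 mm and 10.7 degrees, less where a joint would pass 70% of its speed; a pose out of reach is approached as far as the arm can. A call with a gripper value outside its range is refused whole. OPENING is the finger opening in cm, from 0 to 8.54, set as the call begins (- or left out, the last holds). The fingers move at their own pace and stop on an object; FORCE is the grip in N (left out, the last holds). Time passes only in rows, so rows that repeat a pose let the fingers close. It gives the time, the measured TCP pose, the force and the opening at its end, in the units of the state.
- read_state(): the state, without advancing time (a new reading comes with each control period).
- camera(name): name is "scene" or "top" or "wrist"; returns the picture (420x560x3 uint8, red, green, blue); there is no depth.
- camera_info(name): a dict with "mtx" (3x3 intrinsics, pixels), "k1" (the pictures are not rectified: a ray, as slopes to the right and down, at radius r is drawn at 1 + k1 r^2 times it, then the intrinsics apply), "origin" and "attitude" of the camera in the world. Camera axes: x right, y up, looking along -z (the intrinsics and any distortion apply to the point x, -y, -z); pixel columns grow to the right and rows downward; lengths in m; the calibration is good to about 2 mm. A picture is of the moment at which its call begins: read the wrist's pose just before it. camera_info takes no time and is no camera call; for the wrist camera it gives the pose at the moment of the call.
- hand_in(): hands the job in, once; it reports no verdict.
The state is a dict: "t": time; "joint_pos": joint angles; "joint_vel": joint speeds; "joint_efforts": joint torques, N m; "position": TCP position; "tcp_rot": TCP orientation; "contact_force": force on the tool from outside, world axes, zero at the start; "moment": the same for the moment, N m; "gripper_width": finger opening in m.
Only numpy, scipy, OpenCV 4.12 (cv2) and the standard library are available. Lean on these libraries where they do the work, as an engineer would, in place of code of your own. Each camera call takes 0.05 s, during which the arm holds its last target.

## Task

Put the compressed air back on at the packing bench. First shut the vent cock at the end of the outlet manifold (its short handle now lies along the pipe: swing it across), then open the main valve (its long handle now stands across the pipe: swing it into line), slowly, over a few seconds, so that the pressure builds gently. Push each handle until you feel its stop and lean on it firmly for a moment, about 15 N, never above 25 N so that the stop is not strained; then let go and leave the rest of the bench as it is.

Things in the scene. Friction and masses are not known exactly. Their poses are not given: they have to be found in the camera images.
- airset: Bench air set: fixed pipework 460 mm long, pipe axis 170 mm above the bench. Origin on the bench under the pipe; z up, y along the pipe, x across it. Along y (mm): inlet riser -270, main ball valve -130, filter-regulator with black knob on top (up to 243 high) and gauge at the -x side -15, manifold with two couplers 28 to 108, vent cock 136, silencer to 190.
- main_lever: Long handle of the main ball valve. Origin on its vertical stem axis, 216 mm above the bench, at mid-height of the grip sleeve; its x axis runs out along the handle, z up. It turns about z only. Shut: points to the set's -x side, across the pipe; it starts up to 17 degrees turned. Opens counter-clockwise from above until it lies over the pipe, pointing to the set's -y (the inlet).
- main_grip (a point): Point to push on the main handle: middle of its black sleeve's outer part, 95 mm from the stem. Sleeve: from 44 to 115 mm out, 20 mm wide, 10 mm thick. Friction holds the handle; about 3 N here turns it. Its rigid stop comes after about a quarter turn, up to 4 degrees early or late against square with the pipe: feel for it. There 10 to 20 N held for half a second seats it.
- vent_lever: Short handle of the vent cock. Origin on its vertical stem axis, 208 mm above the bench, at mid-height of the grip sleeve; its x axis runs out along the handle, z up. It turns about z only. Open: points to the set's +y, along the pipe; it starts up to 17 degrees turned. Shuts clockwise from above until it points across the pipe, to the set's +x side (away from the robot).
- vent_grip (a point): Point to push on the vent cock's handle: on its black sleeve, 50 mm from the stem. Sleeve: from 25 to 65 mm out, 16 mm wide, 9 mm thick. Friction holds the handle; about 2.5 N here turns it. Its rigid stop comes after about a quarter turn, up to 4 degrees early or late: feel for it. There 10 to 20 N held for half a second seats it.
- tape_roll: Bystander: roll of brown packing tape lying flat, 104 mm across, 48 mm high, in front of the air set. Origin under its centre.
- oil_bottle: Bystander: white bottle, 42 mm across, 105 mm high, in front of the manifold or to the right of the air set. Origin under its centre.
- staple_box: Bystander: small cardboard box 50 x 110 x 40 mm behind the regulator. Origin under its centre.
- stapler: Bystander: air stapler 200 mm long, 95 mm high, standing on the bench to the right. Origin on the bench under its middle.
- carton: Bystander: taped carton 160 x 220 x 130 mm, on the left. Origin under its centre.
- tub: Bystander: clear plastic stock tub 260 x 180 x 120 mm, open, with small boxes in it, on the left. Origin under its centre.
- label_roll: Bystander: roll of labels standing on end, 84 mm across, 75 mm high, to the right of the air set or in front of the manifold. Origin under its centre.

How it is judged:
By the outcome, as a careful person would: the job done as asked, in the order asked, and still so for the second after the job is handed in, with the robot touching nothing.
It also fails if it takes over 72 s, if anything falls off the work surface, if the arm or the gripper's body presses on something with over 40 N, if the wrist force passes 120 N, or if a joint passes its speed limit or range.

## Working session

There is one attempt and no reset: what is moved stays moved. The work goes in short steps, Python scripts to look and compute and a shell command to move; the robot and the scene stay as the last step left them, time stands still between calls to the robot, and variables do not carry over. Pictures are saved under pics/ and viewed, and the job is handed in when it is done.

```bash
mkdir -p pics; ls; python3 - <<'E'
from cell import *
import cv2
for n in("scene","top"):
    cv2.imwrite(f"pics/{n}0.png",camera(n)[:,:,::-1]); i=camera_info(n); print(n,i)
s=read_state(); print(s)
E
```

```text
pics
scene {'mtx': array([[464.9277392 ,   0.        , 285.38001763],
       [  0.        , 464.9277392 , 211.45612726],
       [  0.        ,   0.        ,   1.        ]]), 'k1': -0.02911744221270446, 'origin': array([ 1.18537003, -0.52742398,  1.06913751]), 'attitude': array([0.84225755, 0.31707539, 0.16167293, 0.40487935])}
top {'mtx': array([[473.28404566,   0.        , 282.04349074],
       [  0.        , 473.28404566, 214.97468892],
       [  0.        ,   0.        ,   1.        ]]), 'k1': -0.10154358896875773, 'origin': array([ 0.31332846, -0.02368835,  1.66217211]), 'attitude': array([-0.70456259, -0.04537342,  0.04314352,  0.70687442])}
{'t': 0.1, 'joint_pos': array([-1.54476695e+00,  2.59260051e-01,  1.53598232e+00, -2.26852105e-06,
        1.34803097e+00, -2.02776861e-01]), 'joint_vel': array([-0.00097504, -0.0024062 , -0.00285438, -0.00197454,  0.00130968,
        0.00201496]), 'joint_efforts': array([ 2.02081617e-03, -4.46966243e+01, -2.91247058e+01, -2.45699530e-04,
        6.23505635e-03,  1.12856830e-05]), 'position': array([ 0.12476977, -0.53515923,  0.23055978]), 'tcp_rot': array([-8.37159966e-04,  9.93462718e-01,  1.14153939e-01,  7.30658076e-05]), 'contact_force': array([-0.24175068, -0.7969618 ,  0.31598535]), 'moment': array([-0.00558208,  0.01234286, -0.02733752]), 'gripper_width': 0.0855086273370033}
```

View pics/scene0.png

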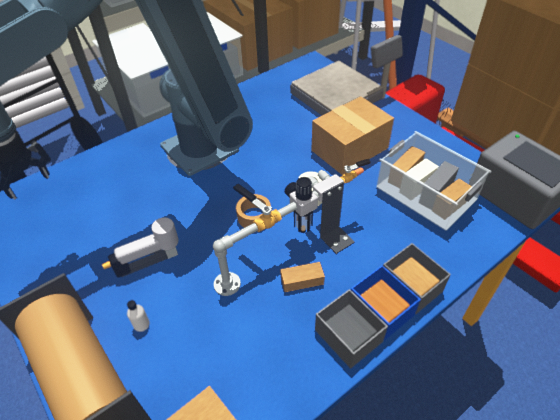

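View pics/top0.png

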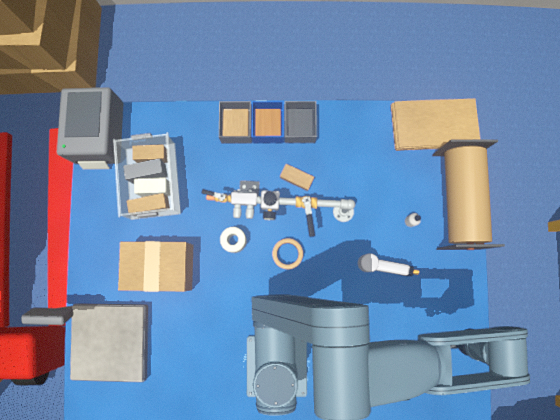

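The top view shows the pipe running from the riser at about (344,208) to the vent cock at about (215,197). The main handle points down toward the robot, ending near (311,235). The vent handle ends near (203,192). I'll zoom in on both.

```bash
python3 - <<'E'
import cv2
a=cv2.imread("pics/top0.png")
cv2.imwrite("pics/topz1.png",cv2.resize(a[170:250,195:360],None,fx=4.8,fy=4.8,interpolation=cv2.INTER_CUBIC))
b=cv2.imread("pics/scene0.png")
cv2.imwrite("pics/scz1.png",cv2.resize(b[150:300,210:380],None,fx=4,fy=4,interpolation=cv2.INTER_CUBIC))
E
```

```text
(no output)
```

View pics/topz1.png

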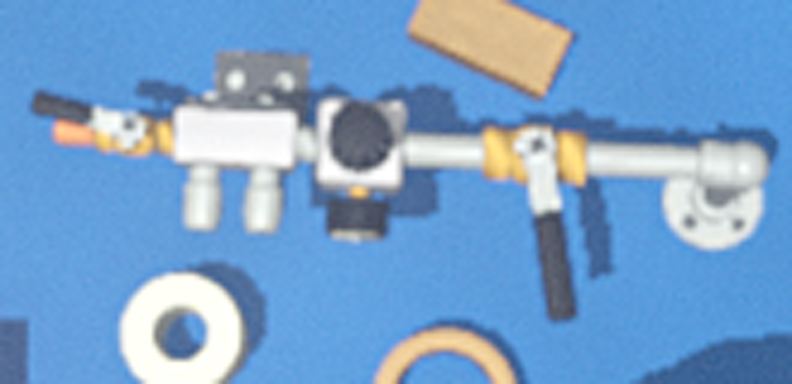

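View pics/scz1.png

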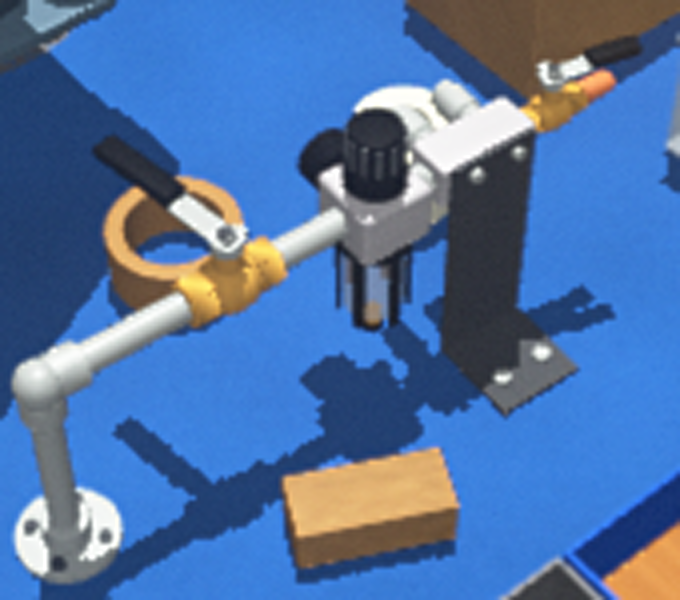

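```bash
cat > h.py <<'E'
import numpy as np,cv2
from scipy.spatial.transform import Rotation as R
def ray(info,uv):
    K=info["mtx"];k=info["k1"]
    p=cv2.undistortPoints(np.array([[uv]],float),K,np.array([k,0,0,0,0.]))[0,0]
    w,x,y,z=info["attitude"]
    d=R.from_quat([x,y,z,w]).apply([p[0],-p[1],-1]); return np.array(info["origin"]),d
def onz(info,uv,z):
    o,d=ray(info,uv); return o+d*(z-o[2])/d[2]
def tri(i1,u1,i2,u2):
    o1,d1=ray(i1,u1);o2,d2=ray(i2,u2);d1/=np.linalg.norm(d1);d2/=np.linalg.norm(d2)
    t=np.linalg.lstsq(np.c_[d1,-d2],o2-o1,rcond=None)[0]
    a=o1+d1*t[0];b=o2+d2*t[1]; return (a+b)/2,np.linalg.norm(a-b)
E
python3 - <<'E'
from cell import *
from h import *
T=camera_info("top");S=camera_info("scene")
f=lambda x,y:(x/4.8+195-.4,y/4.8+170-.4)
g=lambda x,y:(x/4+210-.4,y/4+150-.4)
P={'mstem':((537,146),(230,236)),'msl0':((547,215),(180,192)),'mtip':((563,313),(103,150)),'vstem':((129,127),(551,72)),'vtip':((37,101),(632,46))}
r={}
for k,(a,b) in P.items():
    z=.222 if k[0]=='m' else .213
    r[k]=onz(T,f(*a),z); print(k,r[k].round(4),[v.round(4) for v in tri(T,f(*a),S,g(*b))])
for m in 'mv':
    d=(r[m+'tip']-r[m+'stem']);print(m,np.degrees(np.arctan2(d[1],d[0])),np.hypot(*d[:2]))
d=r['vstem']-r['mstem'];print('y axis deg from world y',np.degrees(np.arctan2(-d[0],d[1])),np.linalg.norm(d))
E
```

```text
mstem [ 0.5409 -0.0948  0.222 ] [array([ 0.5425, -0.0949,  0.2131]), np.float64(0.0009)]
msl0 [ 0.4962 -0.1008  0.222 ] [array([ 0.497 , -0.1003,  0.2191]), np.float64(0.0016)]
mtip [ 0.4334 -0.1103  0.222 ] [array([ 0.433 , -0.1125,  0.2148]), np.float64(0.004)]
vstem [0.5557 0.1687 0.213 ] [array([0.5559, 0.1684, 0.2067]), np.float64(0.0029)]
vtip [0.5732 0.229  0.213 ] [array([0.573 , 0.2285, 0.2079]), np.float64(0.0034)]
m -171.78356607213016 0.10861218737668278
v 73.88838897088215 0.06272736531395662
y axis deg from world y -3.2344211049007487 0.26410359488591095
```

```bash
python3 -m creep '[[[2,4,2],0.1],[[4.5,9,4],0.27],[[7,14,6],0.44],[[9.5,19,8],0.61],[[12,24,10],0.78],[[14.5,29,10],0.95],[[17,34,10],1.12],[[20,38,10],1.3]]' 0 60
```

```text
t: 1.1
position: [0.3249, -0.1532, 0.3306]
tcp_rot: [-0.0, 0.72, 0.694, -0.0]
contact_force: [0.6, -1.9, 0.7]
gripper_width: 0.0
```

```bash
python3 -m creep '[[[2.5,4.8,0],0.17],[[5,9.6,0],0.34],[[7.5,14.4,0],0.51],[[10,19.2,0],0.68],[[12.5,24,0],0.85],[[15,28.8,0],1.02],[[17.5,33.6,0],1.19],[[20.2,38.3,0],1.33]]'
python3 -m creep '[[[0,0,-4],0],[[0,0,-7],0],[[0,0,-7],0]]'
python3 - <<'E'
from cell import *
import cv2
print(read_state())
for n in("wrist","scene","top"):
    a=camera(n)[:,:,::-1]
    if n=="scene": a=cv2.resize(a[130:270,260:430],None,fx=4,fy=4)
    if n=="top": a=cv2.resize(a[150:250,150:300],None,fx=4,fy=4)
    cv2.imwrite(f"pics/{n}1.png",a)
E
```

```text
t: 2.1
position: [0.5272, 0.2316, 0.3302]
tcp_rot: [-0.0, 0.135, 0.991, -0.001]
contact_force: [1.0, -1.0, 0.6]
gripper_width: -0.0001
t: 2.48
position: [0.5254, 0.2314, 0.2572]
tcp_rot: [-0.003, 0.135, 0.991, -0.002]
contact_force: [0.2, -0.6, 0.2]
gripper_width: -0.0001
{'t': 2.475, 'joint_pos': array([ 2.21497697e-01,  2.91977030e-01,  1.42625248e+00, -1.31896159e-03,
        1.43130819e+00, -1.07767043e+00]), 'joint_vel': array([-7.84840281e-03, -3.93508360e-02, -7.40594065e-02,  2.13825392e-03,
        2.71339006e-02,  4.52636198e-05]), 'joint_efforts': array([ 2.02801265e-01, -4.61099124e+01, -2.88163662e+01,  7.80663046e-03,
       -3.28136729e-01, -1.60537566e-04]), 'position': array([0.52544173, 0.23142602, 0.25718242]), 'tcp_rot': array([-0.00349332,  0.13530245,  0.99079617, -0.0020009 ]), 'contact_force': array([ 0.24829527, -0.61846306,  0.22902437]), 'moment': array([ 0.06106073, -0.03670653, -0.00615073]), 'gripper_width': -0.00011664363401907699}
```

View pics/wrist1.png

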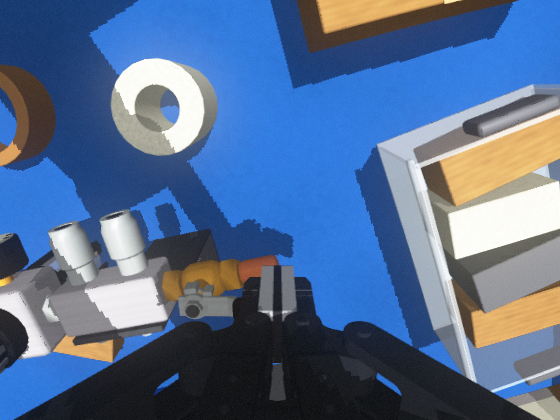

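View pics/scene1.png

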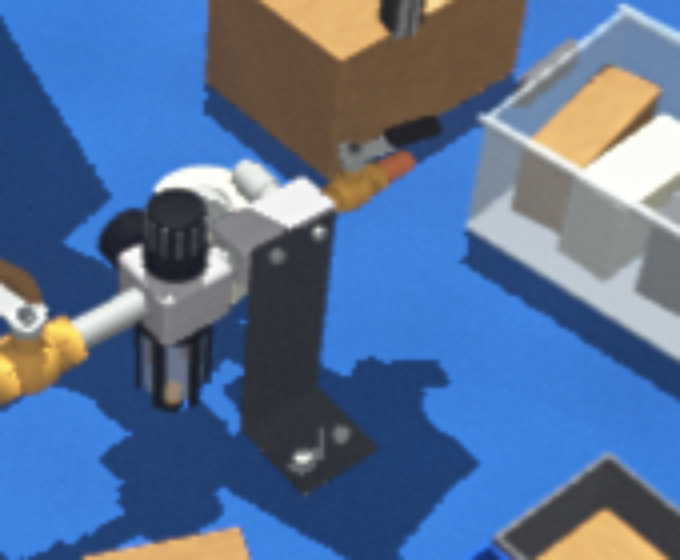

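```bash
cat > plan.py <<'E'
import sys
from h import *
from cell import *
def yaw(s):
    q=s["tcp_rot"]; x=R.from_quat([q[1],q[2],q[3],q[0]]).apply([1,0,0]); return np.arctan2(x[1],x[0])
def plan(which,phis,off=None):
    V,r,hw,sg,z={'v':((.5557,.1687),.050,.008,-1,.197),'m':((.5412,-.0948),.095,.010,1,.206)}[which]
    s=read_state();p=s["position"];y=yaw(s)
    u0=p[:2]-V; print('pos',p.round(4),'yaw',round(np.degrees(y),1),'F',s["contact_force"].round(1),'t',round(s["t"],2))
    # handle angle implied by finger contact (flat face)
    pd0=np.array([-np.cos(y),-np.sin(y)]); rr=np.hypot(*u0)
    a=np.arctan2(u0[1],u0[0])+sg*np.arcsin((hw+.011)/rr); print('implied phi',round(np.degrees(a),1),'radius',round(np.sqrt(rr**2-(hw+.011)**2),4),'Fpush',round(float(-s["contact_force"][:2]@(np.array([-np.sin(a),np.cos(a)])*sg)),1))
    for ph in phis:
        f=np.radians(ph);u=np.array([np.cos(f),np.sin(f)]);pd=sg*np.array([-u[1],u[0]])
        t=np.array(V)+r*u-(hw+.011+(off or 0))*pd
        ty=np.arctan2(-pd[1],-pd[0]); dy=(ty-y+np.pi)%(2*np.pi)-np.pi
        print(ph,((t-p[:2])*100).round(2),round((z-p[2])*100,2),round(dy,3))
if __name__=="__main__":
    w=sys.argv[1]; plan(w,[float(a) for a in sys.argv[2].split(',')],float(sys.argv[3]) if len(sys.argv)>3 else 0)
E
python3 -m creep '[[[0,0,-2],0],[[0,0,-4],0],[[0,0,-6],0],[[0,0,-6],0]]'
python3 plan.py v 74 .012;python3 plan.py v 74,70,65,60,55
```

```text
t: 3.12
position: [0.5279, 0.2313, 0.202]
tcp_rot: [0.0, 0.136, 0.991, -0.001]
contact_force: [-0.2, -0.0, -0.2]
gripper_width: 0.0001
pos [0.5279 0.2313 0.202 ] yaw 164.4 F [-0.2 -0.  -0.2] t 3.12
implied phi 97.9 radius 0.0659 Fpush 0.2
74.0 [ 1.18 -0.6 ] -0.5 -0.007
pos [0.5279 0.2313 0.202 ] yaw 164.4 F [-0.2 -0.  -0.2] t 3.12
implied phi 97.9 radius 0.0659 Fpush 0.2
74.0 [ 2.34 -0.93] -0.5 -0.007
70.0 [ 2.71 -0.91] -0.5 -0.077
65.0 [ 3.18 -0.93] -0.5 -0.164
60.0 [ 3.64 -0.98] -0.5 -0.251
55.0 [ 4.1  -1.08] -0.5 -0.338
```

```bash
python3 -m creep '[[[0.4,-0.2,-0.5],0],[[0.8,-0.4,-0.5],0],[[1.2,-0.6,-0.5],0],[[1.6,-0.7,-0.5],0],[[1.9,-0.8,-0.5],0],[[2.2,-0.9,-0.5],0],[[2.4,-0.9,-0.5],-0.01],[[2.6,-0.9,-0.5],-0.04]]'
python3 plan.py v 70,65,60,55,50,45
```

```text
t: 4.12
position: [0.5533, 0.2224, 0.1969]
tcp_rot: [-0.0, 0.156, 0.988, -0.001]
contact_force: [-1.8, 0.4, 0.8]
gripper_width: -0.0002
pos [0.5533 0.2224 0.1969] yaw 162.0 F [-1.8  0.4  0.8] t 4.12
implied phi 71.8 radius 0.0502 Fpush 1.9
70.0 [ 0.16 -0.02] 0.01 -0.035
65.0 [ 0.63 -0.03] 0.01 -0.122
60.0 [ 1.09 -0.09] 0.01 -0.209
55.0 [ 1.55 -0.18] 0.01 -0.297
50.0 [ 2.   -0.32] 0.01 -0.384
45.0 [ 2.43 -0.49] 0.01 -0.471
```

In contact. Next I'll sweep the vent handle.

```bash
python3 -m creep '[[[0.3,0,0],-0.06],[[0.6,0,0],-0.12],[[0.9,-0.05,0],-0.17],[[1.2,-0.1,0],-0.23],[[1.5,-0.2,0],-0.29],[[1.8,-0.25,0],-0.34],[[2.1,-0.35,0],-0.4],[[2.4,-0.5,0],-0.47]]'
python3 plan.py v 45,40,35,30,25,20,15
```

```text
t: 5.12
position: [0.5773, 0.2183, 0.1969]
tcp_rot: [-0.001, 0.383, 0.924, 0.0]
contact_force: [-1.3, 2.9, 1.2]
gripper_width: -0.0
pos [0.5773 0.2183 0.1969] yaw 134.9 F [-1.3  2.9  1.2] t 5.12
implied phi 45.8 radius 0.0506 Fpush 2.9
45.0 [ 0.03 -0.08] 0.01 0.002
40.0 [ 0.45 -0.29] 0.01 -0.086
35.0 [ 0.84 -0.53] 0.01 -0.173
30.0 [ 1.22 -0.81] 0.01 -0.26
25.0 [ 1.57 -1.12] 0.01 -0.347
20.0 [ 1.89 -1.46] 0.01 -0.435
15.0 [ 2.17 -1.83] 0.01 -0.522
```

```bash
python3 -m creep '[[[0.3,-0.2,0],-0.05],[[0.6,-0.4,0],-0.11],[[0.9,-0.6,0],-0.18],[[1.2,-0.8,0],-0.25],[[1.5,-1.05,0],-0.33],[[1.75,-1.3,0],-0.4],[[2,-1.6,0],-0.47],[[2.15,-1.8,0],-0.52]]'
python3 plan.py v 15,12,10,8,6,4,2,0,-2
```

```text
t: 6.12
position: [0.5994, 0.2012, 0.197]
tcp_rot: [-0.001, 0.609, 0.793, 0.001]
contact_force: [0.3, 2.6, -1.4]
gripper_width: -0.0003
pos [0.5994 0.2012 0.197 ] yaw 105.0 F [ 0.3  2.6 -1.4] t 6.12
implied phi 16.2 radius 0.051 Fpush 2.4
15.0 [-0.03 -0.12] -0.0 0.001
12.0 [ 0.13 -0.35] -0.0 -0.052
10.0 [ 0.23 -0.51] -0.0 -0.086
8.0 [ 0.32 -0.67] -0.0 -0.121
6.0 [ 0.41 -0.83] -0.0 -0.156
4.0 [ 0.49 -1.  ] -0.0 -0.191
2.0 [ 0.56 -1.17] -0.0 -0.226
0.0 [ 0.63 -1.35] -0.0 -0.261
-2.0 [ 0.7  -1.52] -0.0 -0.296
```

```bash
python3 -m creep '[[[0,-0.15,0],-0.01],[[0.07,-0.27,0],-0.03],[[0.13,-0.38,0],-0.06],[[0.2,-0.5,0],-0.09],[[0.27,-0.62,0],-0.11],[[0.33,-0.73,0],-0.13],[[0.4,-0.85,0],-0.16],[[0.45,-0.95,0],-0.18]]'
python3 plan.py v 4,3,2,1,0,-1,-2,-3,-4
```

```text
t: 7.12
position: [0.604, 0.1915, 0.1971]
tcp_rot: [-0.0, 0.678, 0.735, 0.001]
contact_force: [2.0, 2.5, 1.0]
gripper_width: 0.0001
pos [0.604  0.1915 0.1971] yaw 94.5 F [2.  2.5 1. ] t 7.12
implied phi 4.5 radius 0.0499 Fpush 2.3
4.0 [ 0.03 -0.04] -0.01 -0.01
3.0 [ 0.07 -0.12] -0.01 -0.027
2.0 [ 0.1  -0.21] -0.01 -0.044
1.0 [ 0.14 -0.3 ] -0.01 -0.062
0.0 [ 0.17 -0.38] -0.01 -0.079
-1.0 [ 0.2  -0.47] -0.01 -0.097
-2.0 [ 0.24 -0.56] -0.01 -0.114
-3.0 [ 0.27 -0.65] -0.01 -0.132
-4.0 [ 0.29 -0.74] -0.01 -0.149
```

```bash
python3 -m creep '[[[0.03,-0.08,0],-0.01],[[0.06,-0.13,0],-0.03],[[0.08,-0.18,0],-0.04],[[0.1,-0.23,0],-0.05]]'
python3 plan.py v 0,-4,-8
```

```text
t: 7.62
position: [0.605, 0.1892, 0.1971]
tcp_rot: [-0.0, 0.697, 0.717, 0.001]
contact_force: [1.0, 2.4, 0.9]
gripper_width: 0.0001
pos [0.605  0.1892 0.1971] yaw 91.6 F [1.  2.4 0.9] t 7.62
implied phi 1.7 radius 0.0499 Fpush 2.3
0.0 [ 0.07 -0.15] -0.01 -0.029
-4.0 [ 0.19 -0.5 ] -0.01 -0.099
-8.0 [ 0.28 -0.86] -0.01 -0.168
```

```bash
python3 -m creep '[[[0.03,-0.08,0],-0.01],[[0.05,-0.13,0],-0.02],[[0.07,-0.18,0],-0.03],[[0.09,-0.23,0],-0.04]]'
python3 plan.py v 0,-4,-8
```

```text
t: 8.12
position: [0.6059, 0.1868, 0.1971]
tcp_rot: [-0.0, 0.711, 0.703, 0.001]
contact_force: [1.1, 3.0, 0.3]
gripper_width: 0.0003
pos [0.6059 0.1868 0.1971] yaw 89.3 F [1.1 3.  0.3] t 8.12
implied phi -1.0 radius 0.0498 Fpush 3.0
0.0 [-0.02  0.09] -0.01 0.012
-4.0 [ 0.1  -0.27] -0.01 -0.058
-8.0 [ 0.2  -0.63] -0.01 -0.128
```

```bash
python3 -m creep '[[[0.02,-0.08,0],-0.02],[[0.04,-0.13,0],-0.03],[[0.06,-0.18,0],-0.04],[[0.07,-0.22,0],-0.05]]'
python3 plan.py v -4,-8
```

```text
t: 8.62
position: [0.6067, 0.1845, 0.1971]
tcp_rot: [-0.0, 0.729, 0.685, 0.001]
contact_force: [1.2, 2.1, 0.4]
gripper_width: -0.0001
pos [0.6067 0.1845 0.1971] yaw 86.4 F [1.2 2.1 0.4] t 8.62
implied phi -3.6 radius 0.0499 Fpush 2.2
-4.0 [ 0.02 -0.04] -0.01 -0.007
-8.0 [ 0.12 -0.4 ] -0.01 -0.077
```

```bash
python3 -m creep '[[[0.02,-0.08,0],-0.01],[[0.04,-0.12,0],-0.02],[[0.05,-0.16,0],-0.03]]'
python3 plan.py v -4,-8
```

```text
t: 9.0
position: [0.6072, 0.1829, 0.1971]
tcp_rot: [-0.0, 0.739, 0.673, 0.001]
contact_force: [1.4, 2.7, -0.0]
gripper_width: 0.0002
pos [0.6072 0.1829 0.1971] yaw 84.7 F [ 1.4  2.7 -0. ] t 9.0
implied phi -5.4 radius 0.0499 Fpush 2.8
-4.0 [-0.03  0.12] -0.01 0.023
-8.0 [ 0.07 -0.24] -0.01 -0.046
```

```bash
python3 -m creep '[[[0.01,-0.07,0],-0.01],[[0.02,-0.11,0],-0.02],[[0.03,-0.15,0],-0.02]]'
python3 plan.py v -4,-8
```

```text
t: 9.38
position: [0.6074, 0.1818, 0.1971]
tcp_rot: [-0.0, 0.746, 0.666, 0.002]
contact_force: [1.3, 4.6, 0.1]
gripper_width: 0.0001
pos [0.6074 0.1818 0.1971] yaw 83.5 F [1.3 4.6 0.1] t 9.38
implied phi -6.6 radius 0.0499 Fpush 4.7
-4.0 [-0.05  0.24] -0.01 0.043
-8.0 [ 0.04 -0.12] -0.01 -0.026
```

```bash
python3 -m creep '[[[0.01,-0.07,0],-0.01],[[0.02,-0.11,0],-0.02]]'
python3 plan.py v -8
```

```text
t: 9.62
position: [0.6076, 0.1817, 0.1972]
tcp_rot: [-0.001, 0.753, 0.658, 0.002]
contact_force: [2.9, 6.9, 1.0]
gripper_width: 0.0
pos [0.6076 0.1817 0.1972] yaw 82.4 F [2.9 6.9 1. ] t 9.62
implied phi -6.7 radius 0.0501 Fpush 7.2
-8.0 [ 0.02 -0.12] -0.02 -0.006
```

```bash
python3 -m creep '[[[0,-0.12,0],0],[[0,-0.16,0],0],[[0,-0.2,0],0]]'
python3 plan.py v -8
```

```text
t: 10.0
position: [0.6076, 0.1816, 0.1972]
tcp_rot: [-0.002, 0.752, 0.659, 0.003]
contact_force: [1.6, 9.6, -0.4]
gripper_width: -0.0001
pos [0.6076 0.1816 0.1972] yaw 82.4 F [ 1.6  9.6 -0.4] t 10.0
implied phi -6.8 radius 0.05 Fpush 9.7
-8.0 [ 0.02 -0.11] -0.02 -0.007
```

```bash
python3 -m creep '[[[0,-0.22,0],0],[[0,-0.26,0],0],[[0,-0.29,0],0],[[0,-0.29,0],0]]'
```

```text
t: 10.5
position: [0.6076, 0.1816, 0.1973]
tcp_rot: [-0.004, 0.752, 0.659, 0.005]
contact_force: [2.4, 11.4, -0.1]
gripper_width: -0.0001
```

```bash
python3 -m creep '[[[0,-0.31,0],0],[[0,-0.35,0],0],[[0,-0.38,0],0],[[0,-0.38,0],0],[[0,-0.38,0],0],[[0,-0.38,0],0]]'
```

```text
t: 11.25
position: [0.6076, 0.1815, 0.1974]
tcp_rot: [-0.006, 0.752, 0.659, 0.007]
contact_force: [2.8, 14.7, -0.8]
gripper_width: -0.0
```

```bash
python3 -m creep '[[[0,-0.39,0],0],[[0,-0.4,0],0],[[0,-0.4,0],0],[[0,-0.4,0],0],[[0,-0.4,0],0],[[0,-0.4,0],0]]'
```

```text
t: 12.0
position: [0.6076, 0.1816, 0.1975]
tcp_rot: [-0.008, 0.751, 0.66, 0.01]
contact_force: [2.7, 16.1, -0.3]
gripper_width: -0.0
```

```bash
python3 -m creep '[[[0,0.5,0],0],[[0,1.5,0],0],[[0,3,0],0],[[0,3,3],0],[[0,3,8],0],[[0,3,12],0],[[0,3,13],0]]'
python3 plan.py m -171.8 .025
python3 - <<'E'
from cell import *
import cv2
a=camera("scene")[:,:,::-1]
cv2.imwrite("pics/scene2.png",cv2.resize(a[130:270,230:430],None,fx=4,fy=4))
E
```

```text
t: 12.88
position: [0.6086, 0.2122, 0.3311]
tcp_rot: [-0.006, 0.751, 0.66, 0.012]
contact_force: [0.2, -0.0, -1.0]
gripper_width: 0.0001
pos [0.6086 0.2122 0.3311] yaw 82.6 F [ 0.2 -0.  -1. ] t 12.88
implied phi 81.4 radius 0.3136 Fpush 0.2
-171.8 [-16.8 -27.5] -12.51 0.272
```

View pics/scene2.png

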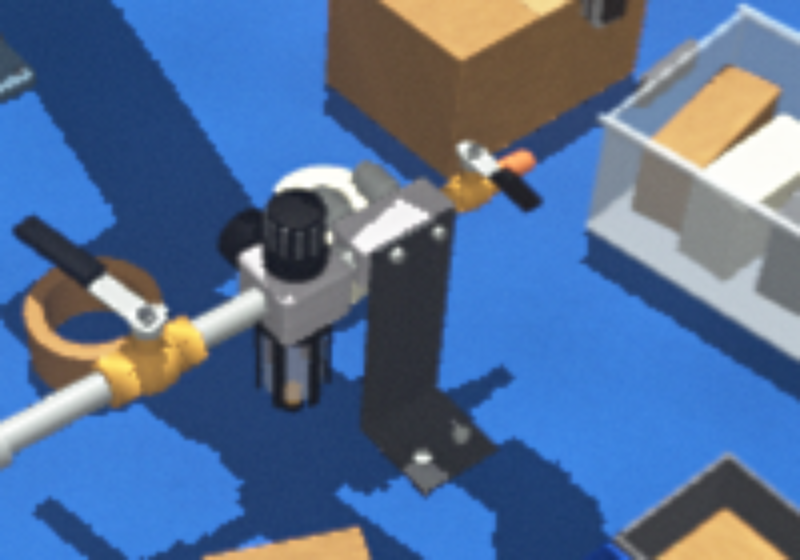

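The vent handle now stands across the pipe, stem at (470,155) and tip at (535,205). Next I'll move to the main handle.

```bash
python3 -m creep '[[[-2.5,-4,0],0.04],[[-5,-8,0],0.08],[[-7.5,-12,0],0.12],[[-10,-16.5,0],0.16],[[-12.5,-20.5,0],0.2],[[-15,-24.5,0],0.24],[[-16.8,-27.3,0],0.27],[[-16.8,-27.3,-3],0.27]]'
python3 plan.py m -171.8 .025
```

```text
t: 13.92
position: [0.44, -0.0629, 0.3004]
tcp_rot: [-0.007, 0.657, 0.754, 0.011]
contact_force: [0.1, -0.4, -0.9]
gripper_width: -0.0001
pos [ 0.44   -0.0629  0.3004] yaw 97.9 F [ 0.1 -0.4 -0.9] t 13.93
implied phi 173.9 radius 0.1041 Fpush -0.3
-171.8 [0.06 0.  ] -9.44 0.005
```

```bash
python3 -m creep '[[[0,0,-3],0],[[0,0,-6],0],[[0,0,-8.5],0],[[0,0,-9.4],0],[[0,0,-9.4],0],[[0,0,-9.4],0]]'
python3 plan.py m -171.8,-168,-165,-160
python3 - <<'E'
from cell import *
import cv2
cv2.imwrite("pics/wrist3.png",camera("wrist")[:,:,::-1])
a=camera("scene")[:,:,::-1]
cv2.imwrite("pics/scene3.png",cv2.resize(a[130:270,200:370],None,fx=4,fy=4))
E
```

```text
t: 14.68
position: [0.4405, -0.063, 0.2072]
tcp_rot: [-0.006, 0.657, 0.754, 0.011]
contact_force: [0.0, 0.6, -0.7]
gripper_width: 0.0001
pos [ 0.4405 -0.063   0.2072] yaw 97.9 F [ 0.   0.6 -0.7] t 14.68
implied phi 174.0 radius 0.1035 Fpush 0.6
-171.8 [ 0.37 -2.45] -0.12 0.005
-168.0 [ 0.34 -3.1 ] -0.12 0.072
-165.0 [ 0.35 -3.61] -0.12 0.124
-160.0 [ 0.43 -4.45] -0.12 0.211
```

View pics/wrist3.png

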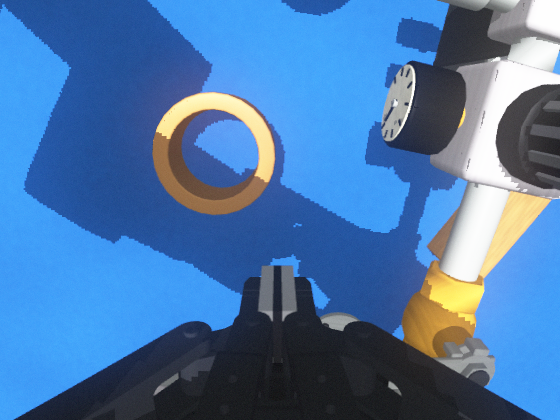

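View pics/scene3.png

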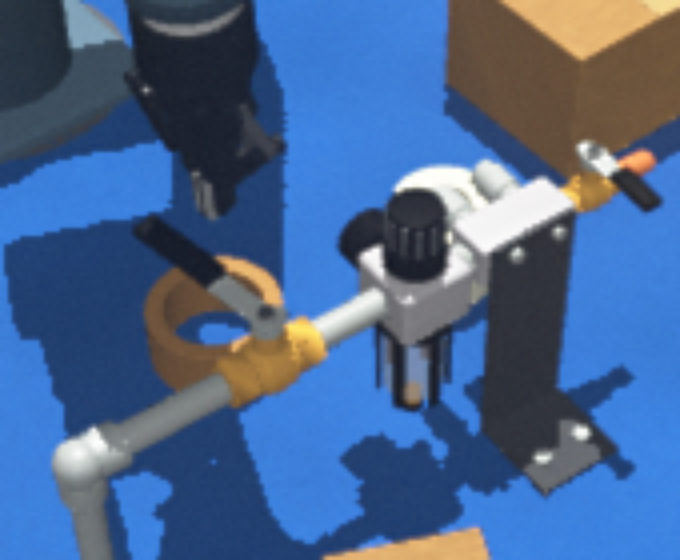

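The fingers (wrist view tips at (277,270)) are on the +y side of the main handle, clear of the gauge. I'll approach it and sweep slowly.

```bash
python3 -m creep '[[[0.1,-0.5,-0.1],0],[[0.2,-1,-0.1],0],[[0.3,-1.4,-0.1],0],[[0.35,-1.7,-0.1],0],[[0.35,-1.95,-0.1],0],[[0.35,-2.2,-0.1],0],[[0.35,-2.4,-0.1],0.01],[[0.35,-2.6,-0.1],0.02]]'
python3 plan.py m -171,-169,-167,-165,-163,-161,-159
```

```text
t: 15.78
position: [0.444, -0.0891, 0.2064]
tcp_rot: [-0.006, 0.649, 0.761, 0.011]
contact_force: [0.5, 2.0, -0.3]
gripper_width: 0.0002
pos [ 0.444  -0.0891  0.2064] yaw 99.1 F [ 0.5  2.  -0.3] t 15.78
implied phi 189.1 radius 0.0951 Fpush 1.9
-171.0 [0.01 0.02] -0.04 -0.002
-169.0 [-0.01 -0.32] -0.04 0.033
-167.0 [-0.01 -0.66] -0.04 0.068
-165.0 [-0. -1.] -0.04 0.103
-163.0 [ 0.02 -1.34] -0.04 0.138
-161.0 [ 0.05 -1.68] -0.04 0.173
-159.0 [ 0.1  -2.01] -0.04 0.208
```

```bash
python3 -m creep '[[[0,-0.2,0],0.02],[[0,-0.4,0],0.04],[[0,-0.6,0],0.06],[[0,-0.8,0],0.08],[[0,-1,0],0.1],[[0,-1.2,0],0.12],[[0.03,-1.4,0],0.145],[[0.05,-1.6,0],0.165]]'
python3 plan.py m -160,-158,-156,-154,-152,-150,-148
```

```text
t: 16.77
position: [0.4441, -0.1052, 0.2062]
tcp_rot: [-0.007, 0.583, 0.812, 0.01]
contact_force: [-3.5, 2.6, 0.8]
gripper_width: -0.0001
pos [ 0.4441 -0.1052  0.2062] yaw 108.6 F [-3.5  2.6  0.8] t 16.77
implied phi -161.4 radius 0.0953 Fpush 3.6
-160.0 [ 0.06 -0.23] -0.02 0.024
-158.0 [ 0.11 -0.57] -0.02 0.059
-156.0 [ 0.17 -0.9 ] -0.02 0.094
-154.0 [ 0.25 -1.23] -0.02 0.129
-152.0 [ 0.33 -1.56] -0.02 0.164
-150.0 [ 0.43 -1.89] -0.02 0.199
-148.0 [ 0.54 -2.21] -0.02 0.233
```

```bash
python3 -m creep '[[[0.06,-0.25,0],0.025],[[0.1,-0.5,0],0.05],[[0.14,-0.75,0],0.08],[[0.2,-1,0],0.105],[[0.26,-1.25,0],0.13],[[0.32,-1.5,0],0.16],[[0.4,-1.75,0],0.185],[[0.48,-2,0],0.21]]'
python3 plan.py m -148,-146,-144,-142,-140,-138,-136,-134
```

```text
t: 17.77
position: [0.4489, -0.1255, 0.2062]
tcp_rot: [-0.008, 0.494, 0.869, 0.009]
contact_force: [-3.6, 1.2, 1.1]
gripper_width: -0.0001
pos [ 0.4489 -0.1255  0.2062] yaw 120.8 F [-3.6  1.2  1.1] t 17.77
implied phi -149.1 radius 0.0949 Fpush 2.9
-148.0 [ 0.06 -0.18] -0.02 0.022
-146.0 [ 0.18 -0.5 ] -0.02 0.057
-144.0 [ 0.31 -0.82] -0.02 0.092
-142.0 [ 0.45 -1.13] -0.02 0.126
-140.0 [ 0.6  -1.43] -0.02 0.161
-138.0 [ 0.76 -1.73] -0.02 0.196
-136.0 [ 0.93 -2.02] -0.02 0.231
-134.0 [ 1.12 -2.31] -0.02 0.266
```

```bash
python3 -m creep '[[[0.08,-0.25,0],0.03],[[0.18,-0.5,0],0.055],[[0.28,-0.75,0],0.085],[[0.38,-1,0],0.11],[[0.5,-1.23,0],0.14],[[0.62,-1.47,0],0.165],[[0.75,-1.7,0],0.19],[[0.87,-1.92,0],0.22]]'
python3 plan.py m -136,-134,-132,-130,-128,-126,-124,-122
```

```text
t: 18.77
position: [0.4577, -0.1449, 0.2062]
tcp_rot: [-0.009, 0.395, 0.919, 0.008]
contact_force: [-4.2, 1.3, -0.1]
gripper_width: -0.0
pos [ 0.4577 -0.1449  0.2062] yaw 133.5 F [-4.2  1.3 -0.1] t 18.77
implied phi -136.6 radius 0.0951 Fpush 3.8
-136.0 [ 0.06 -0.08] -0.02 0.009
-134.0 [ 0.24 -0.36] -0.02 0.044
-132.0 [ 0.43 -0.64] -0.02 0.079
-130.0 [ 0.63 -0.92] -0.02 0.114
-128.0 [ 0.84 -1.18] -0.02 0.149
-126.0 [ 1.07 -1.44] -0.02 0.184
-124.0 [ 1.29 -1.69] -0.02 0.219
-122.0 [ 1.53 -1.93] -0.02 0.254
```

```bash
python3 -m creep '[[[0.15,-0.2,0],0.025],[[0.3,-0.42,0],0.05],[[0.45,-0.65,0],0.08],[[0.6,-0.87,0],0.11],[[0.78,-1.1,0],0.14],[[0.95,-1.3,0],0.165],[[1.15,-1.52,0],0.195],[[1.33,-1.72,0],0.225]]'
python3 plan.py m -124,-122,-120,-118,-116,-114,-112,-110
```

```text
t: 19.77
position: [0.4711, -0.1623, 0.2062]
tcp_rot: [-0.01, 0.288, 0.957, 0.007]
contact_force: [-3.6, -0.4, 0.5]
gripper_width: 0.0003
pos [ 0.4711 -0.1623  0.2062] yaw 146.5 F [-3.6 -0.4  0.5] t 19.77
implied phi -123.6 radius 0.095 Fpush 2.8
-124.0 [-0.05  0.05] -0.02 -0.008
-122.0 [ 0.19 -0.19] -0.02 0.027
-120.0 [ 0.44 -0.42] -0.02 0.062
-118.0 [ 0.69 -0.65] -0.02 0.097
-116.0 [ 0.95 -0.86] -0.02 0.131
-114.0 [ 1.22 -1.07] -0.02 0.166
-112.0 [ 1.5  -1.27] -0.02 0.201
-110.0 [ 1.78 -1.46] -0.02 0.236
```

```bash
python3 -m creep '[[[0.2,-0.2,0],0.03],[[0.4,-0.38,0],0.055],[[0.6,-0.57,0],0.085],[[0.8,-0.74,0],0.11],[[1,-0.9,0],0.14],[[1.2,-1.05,0],0.165],[[1.4,-1.2,0],0.19],[[1.6,-1.33,0],0.215]]'
python3 plan.py m -111,-110,-109,-108,-106,-104,-102,-100
```

```text
t: 20.78
position: [0.4873, -0.1758, 0.2063]
tcp_rot: [-0.011, 0.183, 0.983, 0.006]
contact_force: [-4.0, -0.5, 1.7]
gripper_width: 0.0002
pos [ 0.4873 -0.1758  0.2063] yaw 158.9 F [-4.  -0.5  1.7] t 20.77
implied phi -111.2 radius 0.095 Fpush 3.6
-111.0 [ 0.02 -0.02] -0.03 0.002
-110.0 [ 0.16 -0.11] -0.03 0.02
-109.0 [ 0.31 -0.2 ] -0.03 0.037
-108.0 [ 0.45 -0.29] -0.03 0.054
-106.0 [ 0.75 -0.45] -0.03 0.089
-104.0 [ 1.05 -0.61] -0.03 0.124
-102.0 [ 1.36 -0.76] -0.03 0.159
-100.0 [ 1.67 -0.89] -0.03 0.194
```

```bash
python3 -m creep '[[[0.18,-0.12,0],0.02],[[0.34,-0.22,0],0.04],[[0.5,-0.32,0],0.06],[[0.66,-0.41,0],0.08],[[0.82,-0.49,0],0.1],[[0.98,-0.57,0],0.115],[[1.14,-0.65,0],0.135],[[1.3,-0.73,0],0.15]]'
python3 plan.py m -101,-100,-99,-98,-97,-96,-95,-94,-93
```

```text
t: 21.78
position: [0.5004, -0.1832, 0.2063]
tcp_rot: [-0.011, 0.109, 0.994, 0.005]
contact_force: [-4.0, -1.0, 0.5]
gripper_width: -0.0002
pos [ 0.5004 -0.1832  0.2063] yaw 167.5 F [-4.  -1.   0.5] t 21.77
implied phi -102.3 radius 0.095 Fpush 3.7
-101.0 [ 0.2  -0.09] -0.03 0.025
-100.0 [ 0.36 -0.15] -0.03 0.043
-99.0 [ 0.51 -0.22] -0.03 0.06
-98.0 [ 0.67 -0.28] -0.03 0.078
-97.0 [ 0.83 -0.34] -0.03 0.095
-96.0 [ 0.99 -0.39] -0.03 0.113
-95.0 [ 1.16 -0.44] -0.03 0.13
-94.0 [ 1.32 -0.49] -0.03 0.148
-93.0 [ 1.48 -0.54] -0.03 0.165
```

```bash
python3 -m creep '[[[0.15,-0.06,0],0.015],[[0.25,-0.1,0],0.03],[[0.33,-0.14,0],0.04],[[0.41,-0.17,0],0.05],[[0.49,-0.2,0],0.06]]'
python3 plan.py m -98,-97,-96,-95,-94,-93
```

```text
t: 22.4
position: [0.5054, -0.1852, 0.2063]
tcp_rot: [-0.011, 0.078, 0.997, 0.005]
contact_force: [-3.6, -2.0, 1.6]
gripper_width: -0.0005
pos [ 0.5054 -0.1852  0.2063] yaw 171.0 F [-3.6 -2.   1.6] t 22.4
implied phi -99.1 radius 0.0949 Fpush 3.3
-98.0 [ 0.18 -0.08] -0.03 0.017
-97.0 [ 0.34 -0.13] -0.03 0.035
-96.0 [ 0.5  -0.19] -0.03 0.052
-95.0 [ 0.66 -0.24] -0.03 0.07
-94.0 [ 0.82 -0.29] -0.03 0.087
-93.0 [ 0.98 -0.34] -0.03 0.104
```

```bash
python3 -m creep '[[[0.12,-0.04,0],0.01],[[0.19,-0.07,0],0.02],[[0.26,-0.1,0],0.03],[[0.33,-0.12,0],0.04]]'
python3 plan.py m -96,-95,-94,-93
```

```text
t: 22.9
position: [0.5088, -0.1865, 0.2063]
tcp_rot: [-0.011, 0.058, 0.998, 0.004]
contact_force: [-3.1, -1.9, 0.7]
gripper_width: -0.0
pos [ 0.5088 -0.1865  0.2063] yaw 173.3 F [-3.1 -1.9  0.7] t 22.9
implied phi -97.0 radius 0.0949 Fpush 2.8
-96.0 [ 0.16 -0.06] -0.03 0.011
-95.0 [ 0.32 -0.11] -0.03 0.029
-94.0 [ 0.49 -0.16] -0.03 0.046
-93.0 [ 0.65 -0.21] -0.03 0.064
```

```bash
python3 -m creep '[[[0.11,-0.04,0],0.01],[[0.17,-0.06,0],0.02],[[0.23,-0.08,0],0.025],[[0.29,-0.1,0],0.03]]'
python3 plan.py m -94,-92
```

```text
t: 23.4
position: [0.5117, -0.1875, 0.2063]
tcp_rot: [-0.011, 0.043, 0.999, 0.004]
contact_force: [-3.4, -1.1, 0.6]
gripper_width: 0.0001
pos [ 0.5117 -0.1875  0.2063] yaw 175.1 F [-3.4 -1.1  0.6] t 23.4
implied phi -95.2 radius 0.095 Fpush 3.3
-94.0 [ 0.19 -0.06] -0.03 0.016
-92.0 [ 0.52 -0.15] -0.03 0.051
```

```bash
python3 -m creep '[[[0.11,-0.03,0],0.01],[[0.17,-0.05,0],0.02],[[0.22,-0.07,0],0.025]]'
python3 plan.py m -94,-92
```

```text
t: 23.78
position: [0.514, -0.1882, 0.2063]
tcp_rot: [-0.011, 0.03, 0.999, 0.004]
contact_force: [-2.5, -1.8, -0.8]
gripper_width: -0.0005
pos [ 0.514  -0.1882  0.2063] yaw 176.5 F [-2.5 -1.8 -0.8] t 23.77
implied phi -93.8 radius 0.095 Fpush 2.4
-94.0 [-0.03  0.01] -0.03 -0.009
-92.0 [ 0.29 -0.08] -0.03 0.026
```

```bash
python3 -m creep '[[[0.11,-0.03,0],0.01],[[0.16,-0.04,0],0.015],[[0.21,-0.06,0],0.02]]'
python3 plan.py m -92,-90
```

```text
t: 24.15
position: [0.5161, -0.1888, 0.2063]
tcp_rot: [-0.011, 0.02, 1.0, 0.004]
contact_force: [-4.0, -1.9, 0.1]
gripper_width: -0.0
pos [ 0.5161 -0.1888  0.2063] yaw 177.7 F [-4.  -1.9  0.1] t 24.15
implied phi -92.5 radius 0.095 Fpush 3.9
-92.0 [ 0.08 -0.02] -0.03 0.005
-90.0 [ 0.41 -0.1 ] -0.03 0.04
```

```bash
python3 -m creep '[[[0.11,-0.02,0],0.01],[[0.16,-0.03,0],0.015],[[0.21,-0.04,0],0.02]]'
python3 plan.py m -92,-90
```

```text
t: 24.52
position: [0.5183, -0.1893, 0.2063]
tcp_rot: [-0.011, 0.01, 1.0, 0.004]
contact_force: [-4.0, -2.3, 0.7]
gripper_width: -0.0001
pos [ 0.5183 -0.1893  0.2063] yaw 178.9 F [-4.  -2.3  0.7] t 24.52
implied phi -91.2 radius 0.0949 Fpush 3.9
-92.0 [-0.14  0.02] -0.03 -0.015
-90.0 [ 0.19 -0.05] -0.03 0.02
```

```bash
python3 -m creep '[[[0.11,-0.02,0],0.01],[[0.16,-0.03,0],0.015]]'
python3 plan.py m -90,-88
```

```text
t: 24.78
position: [0.52, -0.1896, 0.2063]
tcp_rot: [-0.011, 0.002, 1.0, 0.004]
contact_force: [-3.2, -2.5, 0.0]
gripper_width: -0.0003
pos [ 0.52   -0.1896  0.2063] yaw 179.7 F [-3.2 -2.5  0. ] t 24.77
implied phi -90.1 radius 0.0948 Fpush 3.2
-90.0 [ 0.02 -0.02] -0.03 0.004
-88.0 [ 0.36 -0.09] -0.03 0.039
```

```bash
python3 -m creep '[[[0.11,-0.02,0],0.01],[[0.16,-0.03,0],0.015]]'
python3 plan.py m -90,-88
```

```text
t: 25.02
position: [0.5206, -0.1898, 0.206]
tcp_rot: [-0.013, -0.006, 1.0, 0.004]
contact_force: [-7.5, -2.2, 1.1]
gripper_width: 0.0001
pos [ 0.5206 -0.1898  0.206 ] yaw -179.4 F [-7.5 -2.2  1.1] t 25.02
implied phi -89.8 radius 0.095 Fpush 7.5
-90.0 [-0.04  0.  ] -0.0 -0.011
-88.0 [ 0.29 -0.06] -0.0 0.024
```

Contact with the stop at about -89.8°. I'll ramp up the force.

```bash
python3 -m creep '[[[0.13,0,0],0],[[0.17,0,0],0],[[0.2,0,0],0],[[0.2,0,0],0]]'
```

```text
t: 25.52
position: [0.521, -0.1899, 0.2058]
tcp_rot: [-0.015, -0.006, 1.0, 0.004]
contact_force: [-9.4, -3.2, 2.0]
gripper_width: 0.0002
```

```bash
python3 -m creep '[[[0.22,0,0],0],[[0.26,0,0],0],[[0.3,0,0],0],[[0.3,0,0],0]]'
```

```text
t: 26.02
position: [0.5215, -0.1899, 0.2054]
tcp_rot: [-0.017, -0.006, 1.0, 0.004]
contact_force: [-11.7, -2.8, 3.1]
gripper_width: 0.0001
```

```bash
python3 -m creep '[[[0.32,0,0],0],[[0.36,0,0],0],[[0.4,0,0],0],[[0.4,0,0],0],[[0.4,0,0],0],[[0.4,0,0],0]]'
```

```text
t: 26.78
position: [0.522, -0.1899, 0.205]
tcp_rot: [-0.021, -0.006, 1.0, 0.004]
contact_force: [-14.7, -2.7, 4.3]
gripper_width: 0.0001
```

```bash
python3 -m creep '[[[0.41,0,0],0],[[0.43,0,0],0],[[0.43,0,0],0],[[0.43,0,0],0],[[0.43,0,0],0],[[0.43,0,0],0]]'
```

```text
t: 27.52
position: [0.5223, -0.19, 0.2047]
tcp_rot: [-0.025, -0.006, 1.0, 0.005]
contact_force: [-17.4, -2.9, 6.5]
gripper_width: -0.0001
```

```bash
python3 -m creep '[[[-0.5,0,0],0],[[-1.5,0,0],0],[[-3,0,0],0],[[-4.5,0,1],0],[[-6,0,5],0],[[-8,0,10],0],[[-10,0,12],0],[[-12,0,12],0]]'
python3 -m creep '[[[-4,-5,0],0],[[-8,-10,0],0],[[-10,-15,0],0],[[-10,-20,0],0],[[-10,-20,0],0],[[-10,-20,0],0]]'
python3 - <<'E'
from cell import *
from h import *
for n in("top","scene"):
    a=camera(n)[:,:,::-1]; cv2.imwrite(f"pics/{n}f.png",a)
    if n=="top": a=cv2.resize(a[170:250,195:360],None,fx=4.8,fy=4.8,interpolation=cv2.INTER_CUBIC)
    else: a=cv2.resize(a[150:300,210:380],None,fx=4,fy=4,interpolation=cv2.INTER_CUBIC)
    cv2.imwrite(f"pics/{n}fz.png",a)
s=read_state();print(s["t"],s["position"],s["contact_force"])
E
```

```text
t: 28.52
position: [0.4019, -0.1904, 0.3277]
tcp_rot: [-0.023, -0.006, 1.0, 0.003]
contact_force: [-0.0, -0.1, 0.4]
gripper_width: -0.0
t: 29.28
position: [0.3016, -0.3898, 0.328]
tcp_rot: [-0.023, -0.005, 1.0, 0.003]
contact_force: [0.3, 1.0, 0.4]
gripper_width: 0.0001
29.375 [ 0.30207511 -0.38919853  0.32822926] [-0.37120016 -0.52119433 -0.26710787]
```

View pics/topfz.png

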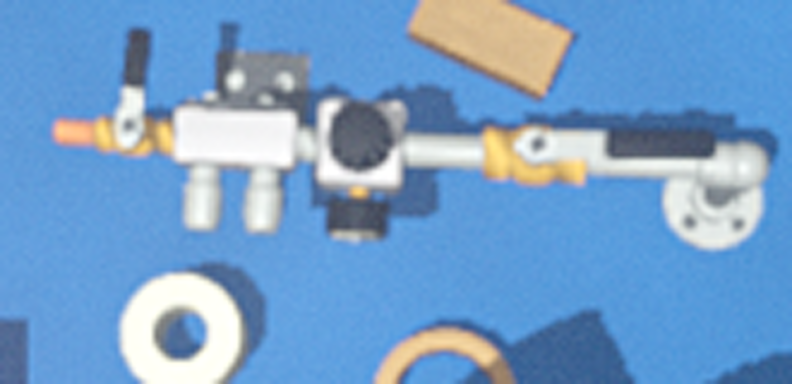

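View pics/scenefz.png

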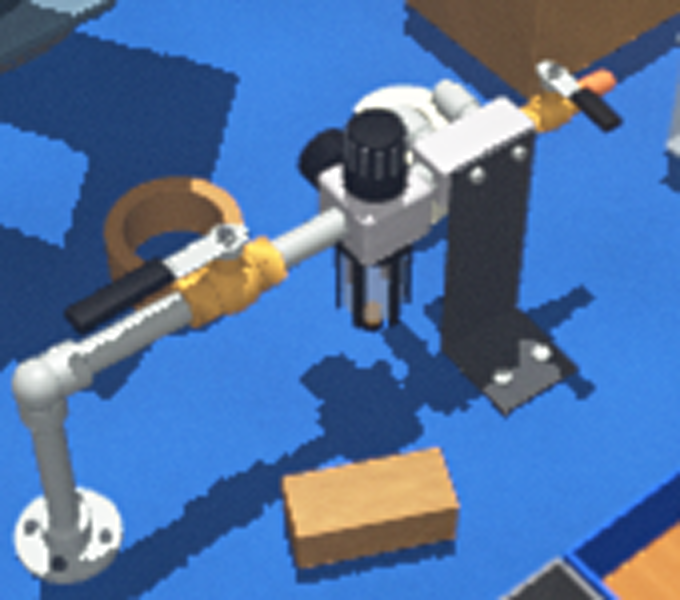

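View pics/topf.png

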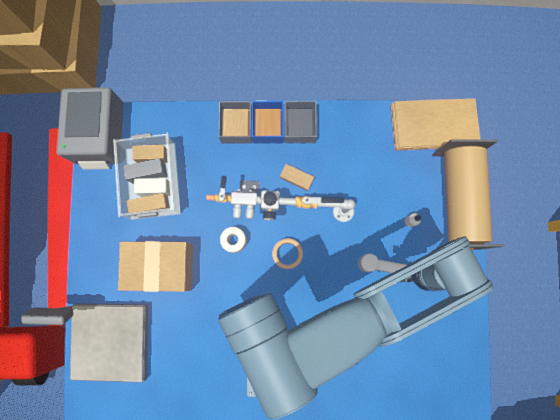

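Both handles are at their ends. In the zoomed top view the main sleeve lies over the pipe at (610–715,143), and the vent points across it with its tip at (138,30). The bystanders haven't moved and the arm is clear, so I'm handing in.

```bash
python3 -c "
from cell import *
print(hand_in())"
```

```text
the job is handed in; nothing more can be done
None
```

The compressed air should be back on: I shut the vent cock first, then opened the main valve, and handed the job in at about 29 s of the 72 s allowed. The hand-in gave no verdict.

- **Vent cock:** I swung it clockwise until I felt the stop. That came about 3° past square with the pipe, within the stated 4°. I held it at about 15 to 16 N for roughly 0.75 s, then backed off.
- **Main valve:** I swung it open over about 9 s to its stop, also about 3° past square. I held it at about 15 to 17 N for roughly 0.75 s, then backed off.
- **Forces:** I only read the force at the end of each move. The highest reading along the push was about 17.4 N (about 19 N in all directions together), under the 25 N limit. A short peak between readings would not have shown.
- **Final pictures:** The main handle lies over the pipe pointing to the inlet, and the vent handle stands across it on the far side. The tape roll, label roll, staple box, carton and tub look unmoved. The arm partly hides the stapler and bottle, but it stayed well above them. The gripper was clear, with about zero contact force.

One thing did not match a fully rigid stop. While I leaned on the main handle, the measured tool position crept about 1.5 mm as the force rose. The tool tilted slightly at the same time, so I took this as the arm flexing rather than the stop giving way.

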